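# Let the ratchet jack down

## Robot

A 6-joint arm with a two-finger parallel gripper is mounted at the origin on the work surface; the furniture and walls round the work are solid. World frame = base frame: x ahead of the robot, y to its left, z up, the work surface at z = 0. Lengths are in m, angles in rad, forces in N, time in s.
With the tool pointing down it reaches from about 0.275 to 0.875 m from the base axis. Payload 12.5 kg.
Tool frame: the origin (TCP) lies on the centre line of the jaws, within the pads' length; the fingertips stand r.finger_overhang ahead of it and the grasp point (between the pads) lies 3 mm ahead of it (r.finger_overhang is the distance from the TCP to the fingertips, in m); z points along the fingers, y is the line along which they close (so a half turn about z gives the same grasp; the last joint's range is limited). The gripper opens to 85 mm and grips with 20 to 120 N. Pads are 22 mm wide; open, the fingers measure 114 mm over their backs; the gripper's body (76 mm by 85 mm) begins 54 mm behind the grasp point. The pads swing forward as they close: fully open they stand 13 mm farther back than shut.
Start: joints at [1.071, 0.351, 1.652, -0, 1.139, -0.085], TCP at [0.222, 0.503, 0.218] pointing down, gripper open.
Joint ranges: [-2.75, 2.75], [-0.79, 2.1], [0.01, 2.65], [-1.57, 4.71], [0.07, 3.14], [-2.87, 2.87]. Speed limits (rad/s): [2.22, 2.22, 2.79, 3.14, 3.14, 3.14].

## Interface

Orientations are given as a unit quaternion [x, y, z, w].
In Python, from cell import r, optics gives the robot as it stands. The module is installed in compiled form; this text tells all that it offers. Calls block until the motion is done:
- r.move_to(position, orientation): joint-space move of the TCP to a pose.
- r.move_linear(position, rot=None, vel=0.15): straight line of the TCP; rot=None keeps the orientation; vel is the mean speed in m/s.
- r.set_joints(angles): joint-space move.
- r.set_gripper(opening, squeeze=None): opening from 0.0 (shut) to 1.0 (fully open); squeeze is the grip in N (None keeps the last); returns when the fingers have stopped.
- r.sleep(seconds).
- r.inverse_kinematics(position, orientation): joint angles nearest the present ones, or None.
- optics.get_image(name): name is "scene" or "top" or "wrist"; returns a dict with "pixels" (384x512x3 uint8, red, green, blue), "depth" (384x512 float32, m along the optical axis (not along the pixel's ray), 0 where there is no reading), "fx", "fy", "cx", "cy" (pixels), "camera_from_world" (4x4, takes a point from world to camera coordinates); the wrist camera has in their place "mount" (4x4, takes a point from camera to tool coordinates, whose origin is the TCP and whose axes are the flange's). Camera axes: x right, y down, z forward; pixel columns grow to the right and rows downward; lengths in m; the calibration is good to about 2 mm. A picture is of the moment at which its call begins: read the wrist's pose just before it.
A pose or a line that the arm cannot do raises r.PlanningError and nothing moves.
- r.hand_in(): hands the job in; it is judged then, once.
Readings, each from a call of its own:
- r.current_t(): time.
- r.current_q(): joint angles.
- r.current_qvel(): joint speeds.
- r.current_effort(): joint torques, N m.
- r.current_tool_pos(): TCP position.
- r.current_ee_rot(): TCP orientation.
- r.current_contact_force(): force on the tool from outside, world axes, zero at the start.
- r.current_torque(): the same for the moment, N m.
- r.current_opening(): opening from 0.0 (shut) to 1.0 (fully open).
- r.current_finger_force(): force on a finger pad.
Only numpy, scipy, OpenCV 4.12 (cv2) and the standard library are available. Lean on these libraries where they do the work, as an engineer would, in place of code of your own. Each camera call takes 0.05 s, during which the arm holds its last target. There are 200 camera calls.

## Task

Let the small ratchet jack on the table down: press the tail of its pawl down as far as it goes, which frees the arm, push the raised arm down past the teeth until it rests fully on its stop, then press the nose of the pawl back down until it is fully home. Only press and push with the fingers, grasp nothing, and leave the small loose things standing round the jack where they are.

Things in the scene. Friction and masses are not known exactly. Their poses are not given: they have to be found in the camera images.
- jack: Grey steel ratchet jack fixed to the table; base 270 x 62 x 10 mm. Origin on the table straight below the arm's pivot. Its +x runs along the base from the pawl's tail (x = -112 mm) to the arm's free end (125 mm), pointing to the robot's left and 6 to 29 degrees back towards it; +y points at the robot, +z up. Front cheeks 60 mm high hold the arm, rear cheeks 101 mm high the pawl at x = -66, z = 93 mm.
- lift_arm (a joint): Angle of the steel arm, rad: 0 = level, fully down on its stop; positive = free end raised; start 0.77 to 0.84, upper stop 0.86. It turns about pivot_pin in the jack's xz plane. With the pawl engaged teeth block lowering at 0.76, 0.54 and 0.32; below 0.08 all teeth are clear of the pawl. With the pawl free the stiff hinge holds the arm where it is left; a push of 3 to 8 N on the pad lowers it.
- pawl (a joint): Angle of the pawl, rad: 0 = fully home, hook between the teeth (start); 0.26 = fully free, at its stop; the hook clears the teeth above 0.16. A stiff rocker without a spring: it stays where it is left. Pressing the tail down frees it (5 to 8 N; up to 16 N if a tooth has been pushed hard against it), the nose down brings it home (4 to 6 N). It goes home only with no tooth under the hook, as when the arm is fully down.
- tail_top (a point): Top centre of the pawl's tail plate, a ribbed dark steel plate 24 (along x) x 18 mm at the pawl's outer end over the rear of the base, away from the arm: 108 mm above the table with the pawl home; goes 12 mm down as the pawl goes from home to fully free.
- nose_top (a point): Top centre of the pawl's nose plate, a smooth dark steel plate 20 (along x) x 18 mm above the hook, over the arm's pivot and toothed sector: 121 mm above the table with the pawl home, 17 mm higher when fully free.
- pad_top (a point): Top centre of the round black rubber pad, 40 mm in diameter, on the free end of the arm; it tilts with the arm. 125 mm along the arm from pivot_pin and 18 mm above the arm's middle line; 63 mm above the table when the arm is fully down, about 145 mm at the start.
- pivot_pin (a point): Centre of the arm's pivot pin, 45 mm above the table over the jack's origin. The point's x axis is the jack's +x, its z axis up.
- solder_spool: Loose solder spool, 57 mm across, 42 mm high, standing on its flange beside the jack; a bystander. Origin at its underside.
- capacitor: Loose can capacitor, 25 mm across, 40 mm high, standing beside the jack; a bystander. Origin at its underside.
- relay_spare: Loose cube relay, 21 x 28 x 35 mm, standing beside the jack; a bystander. Origin at its underside.
- heatsink_small: Loose finned heat sink, 30 x 35 x 20 mm, behind the jack; a bystander. Origin at its underside.

How it is judged:
By the outcome, as a careful person would: the job done as asked, in the order asked, and still so for the second after the job is handed in, with the robot touching nothing.
It also fails if it takes over 51 s, if anything falls off the work surface, if the arm or the gripper's body presses on something with over 40 N, if the wrist force passes 120 N, or if a joint passes its speed limit or range.

## Working session

There is one attempt and no reset: what is moved stays moved. The work goes in short steps, each a Python script; the robot and the scene stay as the last script left them, time stands still between calls to the robot, and variables do not carry over. Pictures are saved under pics/ and viewed, at most 10 in all, crops included, and the job is handed in when it is done.

```bash
mkdir -p pics; python3 - <<'E'
from cell import r, optics
import cv2,numpy as np
print(r.finger_overhang,r.current_t(),r.current_ee_rot(),r.current_tool_pos())
for n in("scene","top"):
    im=optics.get_image(n); cv2.imwrite(f"pics/{n}0.png",im["pixels"][:,:,::-1]); np.savez(f"{n}0.npz",**im)
    print(n,im["fx"],im["cx"],im["cy"],np.round(np.linalg.inv(im["camera_from_world"]),3))
E
```

```text
0.022 0.0 [ 2.05908148e-01  9.78571112e-01 -6.20968521e-04 -1.64528205e-04] [0.2214596  0.50303797 0.21782956]
scene 457.84100895930385 250.17960206955988 194.42161997399 [[ 0.85  -0.29   0.44  -0.025]
 [-0.527 -0.458  0.716 -0.58 ]
 [-0.007 -0.84  -0.542  0.629]
 [ 0.     0.     0.     1.   ]]
top 488.611938951014 258.46492293571106 195.36000210975448 [[-0.011 -0.983  0.181  0.232]
 [-0.999  0.019  0.038  0.114]
 [-0.041 -0.18  -0.983  0.991]
 [ 0.     0.     0.     1.   ]]
```

View pics/scene0.png

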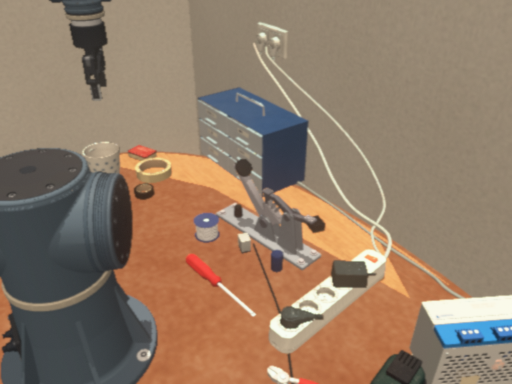

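View pics/top0.png

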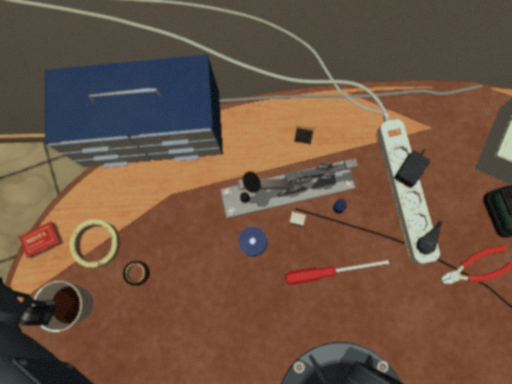

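Both views show the jack: in the top view its base runs from about (225,205) to (357,170), with the raised pad at (251,182). The tail end is on the right, near (345,170). The heat sink is at (304,135), the relay at (298,217), the capacitor at (340,206) and the spool at (253,241).

```bash
cat > h.py <<'E'
import numpy as np,cv2
def cloud(im):
    d=im["depth"]; v,u=np.indices(d.shape)
    p=np.stack([(u-im["cx"])/im["fx"]*d,(v-im["cy"])/im["fy"]*d,d,np.ones_like(d)],-1)
    T=np.linalg.inv(im["camera_from_world"]) if "camera_from_world" in im else im["T"]
    w=(p@T.T)[...,:3]; w[d==0]=np.nan; return w
E
python3 - <<'E'
from h import *
im=dict(np.load("top0.npz")); w=cloud(im)
c=w[150:222,212:366]; px=im["pixels"][150:222,212:366].astype(int)
print("table z",np.nanmedian(w[230:270,310:380,2]))
m=(abs(c[...,2]-.010)<.004)&(px.min(-1)>75)&(np.ptp(px,axis=-1)<40)
n,l,s,_=cv2.connectedComponentsWithStats(m.astype(np.uint8))
P=c[m][:,:2]; 
print(s[1:][s[1:,4]>30])
big=np.isin(l,[i for i in range(1,n) if s[i,4]>60]); 
rect=cv2.minAreaRect((c[big][:,:2]*1000).astype(np.float32)); print(rect)
for lo,hi in((.1,.116),(.116,.13),(.13,.16)):
    k=(c[...,2]>lo)&(c[...,2]<hi); print(lo,k.sum(),np.median(c[k],0),c[k].min(0),c[k].max(0))
im2=cv2.resize(im["pixels"][150:222,212:366,::-1],None,fx=5,fy=5,interpolation=cv2.INTER_CUBIC)
s=dict(np.load("scene0.npz"));b=cv2.resize(s["pixels"][150:280,180:334,::-1],None,fx=5,fy=5,interpolation=cv2.INTER_CUBIC)[:,:]
o=np.vstack([im2,b]);o=cv2.resize(o,None,fx=.59,fy=.59);print(o.shape);cv2.imwrite("pics/c1.png",o)
E
```

```text
table z 0.0005488570484165622
[[   9   20  134   48 2018]
 [  56   25   18    4   43]]
((425.06103515625, 93.5364761352539), (62.34992218017578, 269.69488525390625), 11.706779479980469)
0.1 500 [0.44085309 0.02432408 0.1065998 ] [ 0.40723855 -0.0361637   0.100058  ] [0.46209751 0.14568814 0.11593445]
0.116 189 [0.42706992 0.0864913  0.12003839] [0.4086062  0.05347501 0.11608104] [0.43835635 0.14480659 0.12437238]
0.13 336 [0.40985381 0.15971345 0.15053079] [0.39270239 0.14434673 0.13308954] [0.4314831  0.18473314 0.15987358]
(596, 454, 3)
```

View pics/c1.png

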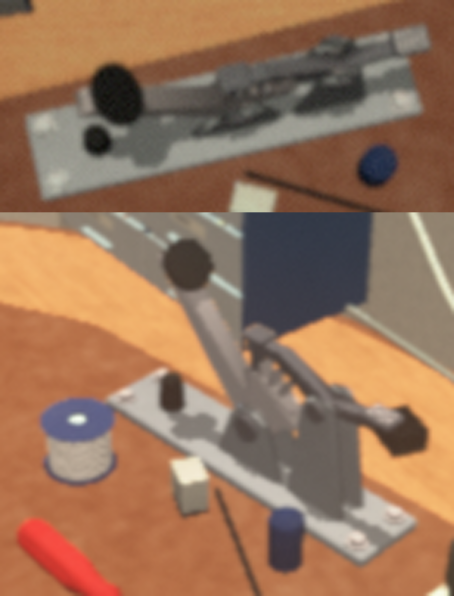

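```bash
python3 - <<'E'
from h import *
a=np.radians(101.7068);ex=np.array([np.cos(a),np.sin(a)]);ey=np.array([-ex[1],ex[0]]);C=np.array([.42506,.09354])
for n in("top0","scene0"):
    w=cloud(dict(np.load(n+".npz"))).reshape(-1,3);w=w[~np.isnan(w[:,2])]
    q=np.c_[(w[:,:2]-C)@ex,(w[:,:2]-C)@ey,w[:,2]]*1000
    q=q[(abs(q[:,0])<150)&(abs(q[:,1])<40)&(q[:,2]<200)]
    print(n)
    for x in range(-140,140,6):
        k=q[(q[:,0]>=x)&(q[:,0]<x+6)&(q[:,2]>20)]
        if len(k)>3:
            t=np.percentile(k[:,2],95);j=k[k[:,2]>t-6]
            print(x+3,len(k),"top",round(t),"y",np.round(np.percentile(j[:,1],[3,50,97])))
E
```

```text
top0
-131 13 top 111 y [-11.  -2.   5.]
-125 31 top 111 y [-9. -1.  6.]
-119 32 top 110 y [-10.  -2.   6.]
-113 35 top 110 y [-10.  -2.   7.]
-107 29 top 108 y [-8. -1.  6.]
-101 23 top 105 y [-6. -2.  3.]
-95 26 top 104 y [-6. -1.  4.]
-89 50 top 103 y [-7. -2.  4.]
-83 59 top 102 y [-13.  -1.  11.]
-77 68 top 102 y [-17.  -0.  14.]
-71 74 top 104 y [-17.  -1.  14.]
-65 76 top 106 y [-12.  -1.  11.]
-59 66 top 108 y [-7. -2.  4.]
-53 47 top 111 y [-6. -0.  4.]
-47 34 top 114 y [-7. -3.  3.]
-41 38 top 116 y [-6. -1.  4.]
-35 44 top 118 y [-7. -1.  4.]
-29 50 top 118 y [-6. -1.  4.]
-23 59 top 119 y [-6. -1.  4.]
-17 57 top 120 y [-7. -0.  6.]
-11 69 top 122 y [-9. -1.  7.]
-5 69 top 122 y [-9. -1.  7.]
1 82 top 122 y [-9. -1.  7.]
7 53 top 82 y [-7. -1.  6.]
13 47 top 87 y [-8. -1.  6.]
19 41 top 93 y [-8. -1.  5.]
25 35 top 98 y [-8. -1.  6.]
31 36 top 105 y [-7. -1.  6.]
37 36 top 112 y [-7.  0.  6.]
43 34 top 117 y [-7. -1.  6.]
49 36 top 124 y [-7. -0.  6.]
55 51 top 143 y [-15.   0.  12.]
61 69 top 149 y [-18.  -0.  16.]
67 76 top 156 y [-18.  -1.  17.]
73 70 top 161 y [-15.  -
[... 631 characters left out ...]
]
-41 62 top 115 y [-7. -1.  5.]
-35 92 top 116 y [-5.  0.  5.]
-29 101 top 115 y [-7.  1.  4.]
-23 120 top 115 y [-7.  1.  4.]
-17 125 top 119 y [-7. -0.  8.]
-11 94 top 120 y [-8.  1.  7.]
-5 95 top 120 y [-7. -0.  7.]
1 62 top 120 y [-6. -1.  7.]
7 50 top 79 y [-3.  4.  6.]
13 63 top 87 y [-8. -2.  6.]
19 45 top 92 y [-8.  0.  7.]
25 46 top 99 y [-9. -0.  6.]
31 45 top 105 y [-8. -2.  5.]
37 43 top 111 y [-8. -1.  7.]
43 43 top 117 y [-7. -2.  7.]
49 50 top 136 y [-8. -0.  3.]
55 92 top 143 y [-18.   2.  15.]
61 81 top 149 y [-20.  -2.  17.]
67 76 top 156 y [-16.  -0.  16.]
73 53 top 159 y [-15.   1.  14.]
79 41 top 160 y [-3. -0.  5.]
85 30 top 147 y [5. 5. 6.]
91 19 top 145 y [4. 6. 7.]
```

The pictures show the raised arm, pad, nose plate and tail plate clearly, and nothing blocks access from above. In the jack frame, the cheeks and tail plate put the origin 10 mm from the base centre. The arm angle is about 0.80. Next I'll check that the poses are reachable.

```bash
cat >> h.py <<'E'
from cell import r,optics
from scipy.spatial.transform import Rotation as R
a=np.radians(101.7068);EX=np.array([np.cos(a),np.sin(a),0]);EZ=np.array([0,0,1.]);EY=np.cross(EZ,EX)
O=np.array([.42506,.09354,0])-.010*EX-.0007*EY
SGN=1
def W(x,z,y=0): return O+(x*EX+y*EY+z*EZ)/1000
def pose(x,z,th=0,off=0):
    """TCP pose with fingertips at jack (x,z) mm, off mm clear along the tool, tilted th like the arm"""
    n=-np.sin(th)*EX+np.cos(th)*EZ; zt=-n; xt=SGN*(np.cos(th)*EX+np.sin(th)*EZ)
    return W(x,z)+n*(off/1000+r.finger_overhang), R.from_matrix(np.c_[xt,np.cross(zt,xt),zt]).as_quat()
def pad(th): c,s=np.cos(th),np.sin(th); return 125*c-18*s,45+125*s+18*c
def F(): return np.asarray(r.current_contact_force())
E
python3 - <<'E'
import h
from h import *
for s in(1,-1):
    h.SGN=s
    for nm,p in[("tail",pose(-115,108)),("tailhi",pose(-115,250)),("nose",pose(4,121)),("nosehi",pose(4,220))]+[(f"pad{t}",pose(*pad(t),t,o)) for t in(.8,.5,.2,0) for o in(0,60)]:
        q=r.inverse_kinematics(*p); print(s,nm,None if q is None else np.round(q,2))
E
```

```text
1 tail [-0.17  0.3   1.98 -0.    0.86 -0.37]
1 tailhi [-0.17  0.11  1.82 -0.    1.21 -0.37]
1 nose [ 0.1   0.25  2.01 -0.    0.88 -0.11]
1 nosehi [ 0.1   0.11  1.9  -0.    1.13 -0.11]
1 pad0.8 [-0.22  0.4   2.    0.76  1.25 -0.87]
1 pad0.8 [-0.3   0.35  1.93  0.69  1.38 -0.83]
1 pad0.5 [-0.01  0.32  2.03  0.59  0.99 -0.6 ]
1 pad0.5 [-0.07  0.24  1.98  0.53  1.13 -0.56]
1 pad0.2 [ 0.22  0.33  2.03  0.28  0.8  -0.18]
1 pad0.2 [ 0.2   0.22  1.99  0.25  0.95 -0.15]
1 pad0 [ 0.37  0.38  2.01 -0.    0.75  0.17]
1 pad0 [ 0.37  0.28  1.97 -0.    0.9   0.17]
-1 tail [-0.17  0.3   1.98 -0.    0.86  2.77]
-1 tailhi [-0.17  0.11  1.82 -0.    1.21  2.77]
-1 nose None
-1 nosehi None
-1 pad0.8 [-0.22  0.4   2.    0.76  1.25  2.28]
-1 pad0.8 [-0.3   0.35  1.93  0.69  1.38  2.31]
-1 pad0.5 [-0.01  0.32  2.03  0.59  0.99  2.55]
-1 pad0.5 [-0.07  0.24  1.98  0.53  1.13  2.58]
-1 pad0.2 None
-1 pad0.2 None
-1 pad0 None
-1 pad0 None
```

```bash
python3 - <<'E'
from h import *
r.set_gripper(0.0)
p=r.current_tool_pos(); r.move_linear([p[0],p[1],.30],vel=.2)
r.move_to(*pose(-115,250)); r.move_linear(pose(-115,118)[0],vel=.15)
print(r.current_t(),F())
z=114
while z>84:
    r.move_linear(pose(-115,z)[0],vel=.05); f=F(); print(z,round(r.current_t(),2),np.round(f,1),round((r.current_tool_pos()[2]-r.finger_overhang)*1000,1))
    if f[2]>22 and z<101: break
    z-=2 if z>100 else 1
E
```

```text
4.5417 [ 0.07781672 -0.0269581   0.26598991]
114 4.79 [ 0.8  0.4 -0.3] 114.2
112 5.04 [ 0.2  0.4 -0.1] 112.0
110 5.29 [-0.7  0.  -0.4] 109.9
108 5.54 [-0.   0.3 -0.1] 107.9
106 5.79 [ 1.2  0.3 -0.3] 105.9
104 6.04 [-0.2 -0.7  0.9] 103.9
102 6.29 [-0.5  0.   0.1] 101.9
100 6.54 [-0.3  0.1 -0.2] 99.9
99 6.79 [ 0.3 -0.3 -0.7] 99.0
98 7.04 [-0.3 -0.1  0. ] 97.9
97 7.29 [-0.7 -0.3 -0.4] 97.0
96 7.54 [0.1 1.2 0.3] 96.0
95 7.79 [-0.3  0.  -0.2] 94.9
94 8.04 [ 0.4 -0.4 -0. ] 94.0
93 8.29 [ 0.4  0.2 -0.6] 92.9
92 8.54 [ 0.2  0.2 -0.2] 91.9
91 8.79 [-0.1  0.1  0.5] 90.9
90 9.04 [-0.  -0.   0.5] 89.9
89 9.29 [-0.2  0.1  0.3] 88.9
88 9.54 [-0.5  0.   0.4] 87.9
87 9.79 [-0.   0.  -0.6] 87.0
86 10.04 [-0.3  0.7  0.3] 85.9
85 10.29 [0.2 0.3 0.6] 84.9
```

```bash
python3 - <<'E'
from h import *
s=optics.get_image("scene");t=optics.get_image("top");np.savez("s1.npz",**s)
a=cv2.resize(s["pixels"][90:280,180:360,::-1],None,fx=3,fy=3,interpolation=cv2.INTER_CUBIC)[:570,:400+140]
b=cv2.resize(t["pixels"][110:230,215:375,::-1],None,fx=1.6,fy=1.6)
o=np.zeros((570,800,3),np.uint8);o[:,:540]=a;o[:192,540:796]=b;cv2.imwrite("pics/c2.png",o)
print(r.current_opening(),r.current_tool_pos(),r.current_ee_rot())
E
```

```text
0.0033921280253515224 [ 0.45112693 -0.02872052  0.10701437] [6.31298295e-01 7.75540110e-01 2.50378795e-06 1.90462283e-05]
```

View pics/c2.png

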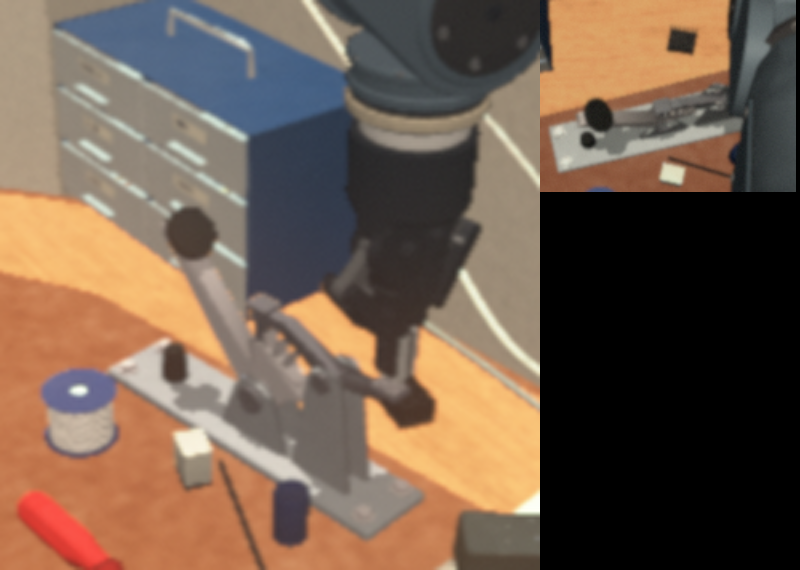

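The finger ends at about (400,378) in the crop, right at the tail plate (405,395), and the pawl hasn't moved. I'll check with depth whether the tip is above the plate or behind it.

```bash
python3 - <<'E'
from h import *
s=dict(np.load("s1.npz")); w=cloud(s); q=np.stack([(w-O)@EX,(w-O)@EY,w[...,2]],-1)*1000
for v in range(196,234,2): print(v,[tuple(np.round(q[v,u]).astype(int)) if np.isfinite(q[v,u,0]) else None for u in range(300,328,4)])
for p in (pose(-115,84.9),): 
  P=np.r_[W(-115,85),1]; c=s["camera_from_world"]@P; print(c[0]/c[2]*s["fx"]+s["cx"],c[1]/c[2]*s["fy"]+s["cy"])
E
```

```text
196 [(np.int64(-122), np.int64(46), np.int64(186)), (np.int64(-128), np.int64(41), np.int64(186)), (np.int64(-127), np.int64(29), np.int64(179)), (np.int64(-124), np.int64(14), np.int64(172)), (np.int64(-127), np.int64(6), np.int64(170)), (np.int64(-128), np.int64(-5), np.int64(165)), (np.int64(145), np.int64(-396), np.int64(-139))]
198 [(np.int64(-111), np.int64(31), np.int64(169)), (np.int64(-126), np.int64(39), np.int64(180)), (np.int64(-127), np.int64(29), np.int64(176)), (np.int64(-125), np.int64(15), np.int64(168)), (np.int64(-128), np.int64(6), np.int64(166)), (np.int64(-128), np.int64(-6), np.int64(160)), (np.int64(8), np.int64(-207), np.int64(4))]
200 [(np.int64(48), np.int64(-163), np.int64(-1)), (np.int64(-124), np.int64(36), np.int64(173)), (np.int64(-127), np.int64(28), np.int64(171)), (np.int64(-127), np.int64(16), np.int64(165)), (np.int64(-128), np.int64(6), np.int64(161)), (np.int64(18), np.int64(-204), np.int64(-5)), (np.int64(2), np.int64(-199), np.int64(5))]
202 [(np.int64(45), np.int64(-160), np.int64(-4)), (np.int64(38), np.int64(-167), np.int64(-3)), (np.int64(
[... 4474 characters left out ...]
p.int64(4))]
230 [(np.int64(-80), np.int64(-13), np.int64(56)), (np.int64(-39), np.int64(-78), np.int64(-2)), (np.int64(-44), np.int64(-86), np.int64(-3)), (np.int64(-53), np.int64(-89), np.int64(0)), (np.int64(-62), np.int64(-92), np.int64(4)), (np.int64(-66), np.int64(-101), np.int64(1)), (np.int64(-69), np.int64(-112), np.int64(-3))]
232 [(np.int64(-84), np.int64(-8), np.int64(55)), (np.int64(-42), np.int64(-74), np.int64(-3)), (np.int64(-49), np.int64(-79), np.int64(-2)), (np.int64(-56), np.int64(-86), np.int64(-2)), (np.int64(-62), np.int64(-92), np.int64(-2)), (np.int64(-69), np.int64(-97), np.int64(0)), (np.int64(-75), np.int64(-105), np.int64(-2))]
310.027580663789 228.52497749678938
```

The fingertip is really about 10 mm above the plate: plate top pixels at z≈108 show just below finger pixels at z≈120. So the tip sits about 33 mm higher than the nominal value says. I'll keep lowering, guided by force.

```bash
python3 - <<'E'
from h import *
z=82
while z>50:
    r.move_linear(pose(-115,z)[0],vel=.05); f=F(); print(z,round(r.current_t(),2),np.round(f,1),round((r.current_tool_pos()[2]-r.finger_overhang)*1000,1),flush=True)
    if f[2]>20: break
    z-=2 if f[2]<2 else 1
s=optics.get_image("scene");np.savez("s2.npz",**s)
a=cv2.resize(s["pixels"][150:250,230:350,::-1],None,fx=4,fy=4,interpolation=cv2.INTER_CUBIC);cv2.imwrite("pics/c3.png",a)
E
```

```text
82 10.64 [ 0.4 -0.9  0. ] 81.8
80 10.89 [0.3 0.4 0.4] 79.9
78 11.14 [0.3 0.2 0.3] 77.9
76 11.39 [ 0.7 -0.4  0.1] 75.9
74 11.64 [-1.  -0.6  0.2] 73.9
72 11.89 [ 0.9 -1.7  2.1] 72.1
71 12.14 [-0.3 -4.2  4.4] 71.2
70 12.39 [-0.5 -3.4  6.4] 70.3
69 12.64 [-0.2 -6.   6.6] 69.3
68 12.89 [ 0.4 -4.9  6.5] 68.4
67 13.14 [ 0.4 -6.1  6.5] 67.4
66 13.39 [-0.2 -6.3  6.4] 66.4
65 13.64 [ 0.3 -6.8  6.8] 65.4
64 13.89 [ 0.3 -6.7  6.6] 64.4
63 14.14 [ 1.  -6.5  6.3] 63.4
62 14.39 [ 1.2 -5.9  5.6] 62.4
61 14.64 [ 0.5 -7.9  7. ] 61.6
60 14.89 [-3.6 -7.3 19.3] 61.2
59 15.14 [-6.9 -6.2 31.8] 60.9
```

View pics/c3.png

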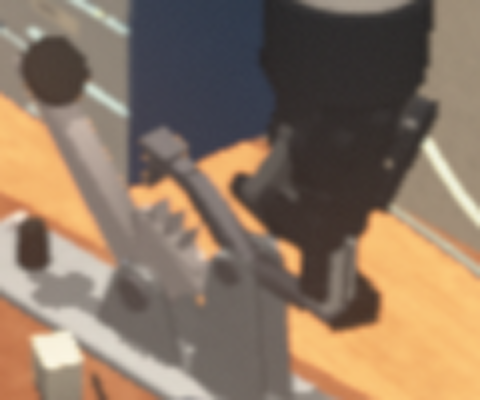

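The pawl has tilted: its nose is up at crop (165,145), the tail is pressed, and the force rose sharply after an 11–12 mm stroke, so it reached the stop. I'll confirm with the nose height and work out the real fingertip offset before pushing the arm.

```bash
python3 - <<'E'
from h import *
r.move_linear(pose(-115,66)[0],vel=.1); r.move_linear(pose(-115,110)[0],vel=.15)
s=optics.get_image("scene");wr=optics.get_image("wrist")
T=np.eye(4);T[:3,:3]=R.from_quat(r.current_ee_rot()).as_matrix();T[:3,3]=r.current_tool_pos();print(T[:3,3],F())
def jf(w): return np.stack([(w-O)@EX,(w-O)@EY,w[...,2]],-1)*1000
q=jf(cloud(s)).reshape(-1,3)
k=q[(abs(q[:,0]-2)<14)&(abs(q[:,1])<12)&(q[:,2]>112)&(q[:,2]<150)];print("nose",np.percentile(k,[5,50,97],axis=0).round())
k=q[(abs(q[:,0]+115)<20)&(abs(q[:,1])<16)&(q[:,2]>80)&(q[:,2]<118)];print("tail",np.percentile(k,[5,50,97],axis=0).round())
k=q[(abs(q[:,0]+115)<25)&(abs(q[:,1])<30)&(q[:,2]>118)&(q[:,2]<200)]
for z in range(118,195,5):
    j=k[(k[:,2]>=z)&(k[:,2]<z+5)]
    if len(j): print(z,len(j),j.min(0).round(),j.max(0).round())
cv2.imwrite("pics/w1.png",wr["pixels"][:,:,::-1]);print(wr["mount"].round(3),wr["fx"],r.current_t())
E
```

```text
[ 0.45044003 -0.02857416  0.13082815] [6.18503616e-01 3.70208350e-04 7.03278593e-01]
nose [[-11.  -7. 115.]
 [ -3.   3. 135.]
 [  3.   8. 138.]]
tail [[-123.   -9.   88.]
 [-111.    1.   93.]
 [ -96.    8.   98.]]
138 2 [-119.    5.  142.] [-112.    5.  143.]
143 14 [-126.   -5.  143.] [-109.    8.  148.]
148 25 [-126.   -8.  148.] [-110.   13.  153.]
153 30 [-127.  -13.  153.] [-107.   14.  158.]
158 32 [-127.  -14.  158.] [-110.   14.  163.]
163 31 [-127.  -13.  163.] [-109.   15.  167.]
168 37 [-127.  -11.  168.] [-109.   15.  173.]
173 31 [-127.  -10.  173.] [-109.   15.  178.]
178 16 [-127.   -8.  178.] [-122.   14.  183.]
183 24 [-128.  -28.  183.] [-121.   24.  188.]
188 48 [-130.  -28.  188.] [-104.   28.  193.]
193 59 [-130.  -27.  193.] [-107.   30.  198.]
[[-0.001 -0.961 -0.278  0.071]
 [ 1.    -0.001 -0.    -0.   ]
 [-0.    -0.278  0.961 -0.156]
 [ 0.     0.     0.     1.   ]] 293.97144136450345 15.9833
```

View pics/w1.png

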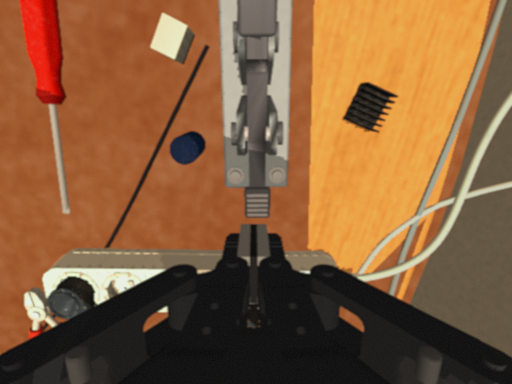

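The nose is at 138 mm and the tail at 96 mm, so the pawl is fully free. The wrist view shows the clear line of the jack (tail at pixel (257,200)) and the bystanders undisturbed. The real fingertip sits about 13 mm behind the TCP, not 22 mm ahead, so I'll correct for that and swing the arm down along its arc.

```bash
sed -i 's/off\/1000+r.finger_overhang/off\/1000-.013/' h.py; cat > arm.py <<'E'
from h import *
wr=optics.get_image("wrist");T=np.eye(4);T[:3,:3]=R.from_quat(r.current_ee_rot()).as_matrix();T[:3,3]=r.current_tool_pos()
wr["T"]=T@wr["mount"];w=cloud(wr);print("table z by wrist",np.nanmedian(w[120:200,60:100,2]))
if abs(np.nanmedian(w[120:200,60:100,2]))>.012: raise SystemExit
def P(t,off): return pose(*pad(t),.75*t,off) if 0 else (lambda n:(n[0],n[1]))(pose(pad(t)[0]-off*np.sin(t),pad(t)[1]+off*np.cos(t),.75*t))
r.move_linear(pose(-115,215)[0],vel=.25)
r.move_to(*P(.8,50)); r.move_linear(P(.8,12)[0],vel=.12); print(r.current_t(),F())
for t in list(np.arange(.80,.05,-.08))+[.06,.03,.01,0,-.01,-.02,-.03,-.04,-.05,-.06]:
    p=P(t,1); r.move_linear(p[0],p[1],vel=.06); f=F(); print(round(t,2),round(r.current_t(),2),np.round(f,1),flush=True)
    if np.linalg.norm(f)>30 or (t<.05 and f[2]>20): break
s=optics.get_image("scene");np.savez("s3.npz",**s)
cv2.imwrite("pics/c4.png",cv2.resize(s["pixels"][120:270,190:340,::-1],None,fx=3,fy=3,interpolation=cv2.INTER_CUBIC))
E
python3 arm.py
```

```text
table z by wrist 0.0006952483830654499
17.575 [ 1.18730588 -0.14865655 -0.21535684]
0.8 17.91 [-1.4  0.1 -0.7]
0.72 18.23 [ 0.8  0.1 -0.3]
0.64 18.54 [-0.3 -0.  -0.2]
0.56 18.86 [-0.1 -0.2 -0.7]
0.48 19.18 [-0.2 -0.5  0.9]
0.4 19.49 [ 0.3 -0.4 -0.2]
0.32 19.81 [-0.1  0.1 -0.4]
0.24 20.12 [-0.2 -0.8 -0.3]
0.16 20.44 [ 0.5 -1.   0.4]
0.08 20.76 [-0.7 -0.8 -0.5]
0.06 21.01 [-0.3  0.1  0.1]
0.03 21.26 [-1.1  0.5 -0.2]
0.01 21.51 [-0.1  0.9  0.9]
0 21.76 [-1.  -0.8  1.3]
-0.01 22.01 [-1.7 -1.3  8.3]
-0.02 22.26 [-6.5 -5.2 24.6]
```

View pics/c4.png

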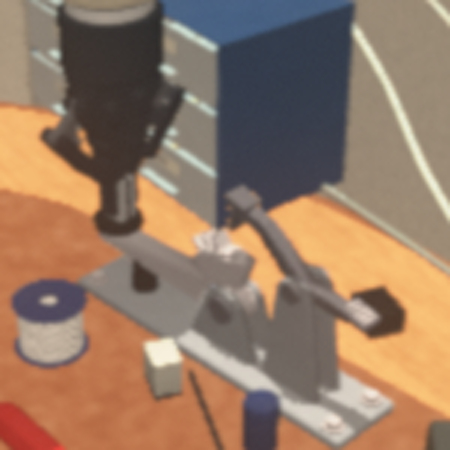

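The arm is level on its stop post, with the finger on the pad at crop (115,225), and the 24 N reaction shows it is seated. Now the nose.

```bash
cat > nose.py <<'E'
from h import *
p=r.current_tool_pos(); r.move_linear([p[0],p[1],p[2]+.12],vel=.2)
r.move_to(*pose(2,185)); r.move_linear(pose(2,148)[0],vel=.15)
z=145
while z>108:
    r.move_linear(pose(2,z)[0],vel=.05); f=F(); print(z,round(r.current_t(),2),np.round(f,1),flush=True)
    if np.linalg.norm(f)>35 or (z<125 and f[2]>20): break
    z-=2 if z>124 else 1
r.move_linear(pose(2,z+3)[0],vel=.1); r.move_linear(pose(2,240)[0],vel=.25); r.move_to(*pose(-160,240))
for n in("scene","top"):
    s=optics.get_image(n); w=cloud(s).reshape(-1,3); q=np.c_[(w-O)@EX,(w-O)@EY,w[:,2]]*1000
    for nm,x,lo,hi in(("nose",2,112,150),("tail",-112,85,118),("pad",125,45,80)):
        k=q[(abs(q[:,0]-x)<8)&(abs(q[:,1])<7)&(q[:,2]>lo)&(q[:,2]<hi)];print(n,nm,len(k),np.percentile(k[:,2],[50,90]).round(1) if len(k) else 0)
    if n=="scene":cv2.imwrite("pics/c5.png",cv2.resize(s["pixels"][120:270,190:340,::-1],None,fx=3,fy=3,interpolation=cv2.INTER_CUBIC))
print(r.current_t())
E
python3 nose.py
```

```text
145 24.27 [-0.2  0.4  0.3]
143 24.52 [0.  0.2 1. ]
141 24.77 [-0.7  0.1  0.4]
139 25.02 [0.  3.  3.1]
137 25.27 [0.5 2.3 4.7]
135 25.52 [-0.2  2.7  3.4]
133 25.77 [1.2 1.8 2. ]
131 26.02 [1.  1.5 2.1]
129 26.27 [0.3 1.4 2.1]
127 26.52 [0.3 1.7 0.7]
125 26.77 [0.3 1.3 1.1]
123 27.02 [0.9 0.6 1. ]
122 27.27 [0.1 2.  1. ]
121 27.52 [-1.6  2.7  4.4]
120 27.77 [-5.7  1.9 18.7]
119 28.02 [-10.6   1.9  32.9]
scene nose 37 [119.2 120.5]
scene tail 44 [106.8 107.8]
scene pad 22 [61.6 62.6]
top nose 65 [120.9 122.4]
top tail 64 [108.2 110.8]
top pad 60 [63.1 65.1]
29.6917
```

View pics/c5.png

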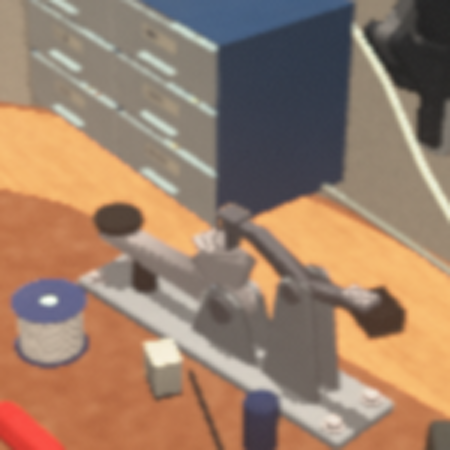

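The arm is level on its stop (pad at 63 mm). The pawl is home, with its nose at 121 mm and tail at 108 mm as specified. The robot is clear, and the spool, relay and capacitor haven't moved.

```bash
python3 -c "
from cell import r
print(r.current_contact_force(),r.hand_in())"
```

```text
the job is handed in; nothing more can be done
[0.20675233 0.43222828 0.01172464] None
```

The job is handed in: the pawl was freed, the arm is down fully on its stop and the pawl is pressed fully home, by about 30 s of the 51 s allowed, with no loose part seen to move (the heat sink was not rechecked at the end).

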